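# Square a parcel into the measuring corner and bring the height blade down on it

### The arm

A 7-joint arm with a two-finger parallel gripper is mounted at the origin on a cart in front of the work surface, level with it; the furniture and walls round the work are solid. World frame = base frame: x ahead of the robot, y to its left, z up, the work surface at z = 0. Lengths are in m, angles in rad, forces in N, time in s.
With the tool pointing down it reaches from about 0.4 to 0.875 m from the base axis. Payload 19.3 kg.
Tool frame: the origin (TCP) lies at the very end of the fingers, on their centre line; the grasp point (between the pads) lies 19 mm behind it; z points along the fingers, y is the direction in which the jaws open and shut (so a half turn about z gives the same grasp; the last joint's range is limited). The gripper opens to 85 mm and grips with 20 to 120 N. Pads are 22 mm wide; open, the fingers measure 114 mm over their backs; the gripper's body (76 mm by 85 mm) begins 54 mm behind the grasp point. The pads swing forward as they close: fully open they stand 13 mm farther back than shut.
Start: joints at [-1.419, 0.521, -0.036, 1.599, 0.021, 1.021, -0.113], TCP at [0.138, 0.61, 0.231] pointing down, gripper open.
Joint ranges: [-2.91, 2.91], [-0.3, 2.13], [-1.5, 1.42], [0.17, 2.43], [-1.26, 4.41], [0.16, 1.93], [-2.52, 2.52]. Speed limits (rad/s): [1.89, 1.89, 2.39, 2.39, 3.01, 3.01, 3.01].

### API

Orientations are given as [roll, pitch, yaw] about the fixed x, y, z axes, in that order (R = Rz(yaw) Ry(pitch) Rx(roll)).
In Python, from workcell import bot, grab_frame, calibration, workorder gives the robot as it stands.
- The arm moves only by the tool move_arm, never from a script. Its arguments are lists of equal length, an entry for each row: "jaw": the closure in counts, from 0 (fully open) to 255 (shut); "dp": the shift along the tool's x, y, z in units of 800 mm (1.0 is 800 mm), a list of three; "rotation": the turn, a rotation vector about the tool's x, y, z in units of pi rad (1.0 is pi rad), a list of three. In form: {"jaw": [jaw, ...], "dp": [[dx, dy, dz], ...], "rotation": [[rx, ry, rz], ...]}. A call has 1 to 10 rows; each row shifts and turns the commanded pose from where the row before left it, along the tool's axes as they then stand; what a row does not reach is not made up. A row lasts 1/8 s, in which the tool goes at most 62.5 mm and 10.7 degrees, less where a joint would pass 70% of its speed; a pose out of reach is approached as far as the arm can. A call with a number of a shift or a turn outside -1 to 1 is refused whole. A call with a gripper value outside its range is refused whole. The fingers move at their own pace and stop on an object; "squeeze" is the grip in N (left out, the last holds). Time passes only in rows, so rows that do not move let the fingers close. It gives the time, the measured TCP pose, the force and the opening at its end, in the units of the state.
- bot.observe(): the state, without advancing time (a new reading comes with each control period).
- grab_frame(name): name is "scene" or "side" or "wrist"; returns the picture (400x640x3 uint8, blue, green, red); there is no depth.
- calibration(name): a dict with "camera_matrix" (3x3 intrinsics, pixels), "T" (4x4, takes a point from camera to world coordinates). Camera axes: x right, y down, z forward; pixel columns grow to the right and rows downward; lengths in m; the calibration is good to about 2 mm. A picture is of the moment at which its call begins: read the wrist's pose just before it. calibration takes no time and is no camera call; for the wrist camera it gives the pose at the moment of the call.
- workorder.job_done(): hands the job in, once; it reports no verdict.
The state is a dict: "clock": time; "qpos": joint angles; "qd": joint speeds; "joint_efforts": joint torques, N m; "position": TCP position; "tool_rot": TCP orientation; "force": force on the tool from outside, world axes, zero at the start; "moment": the same for the moment, N m; "grip_width": finger opening in m.
Only numpy, scipy, OpenCV 4.12 (cv2) and the standard library are available. Lean on these libraries where they do the work, as an engineer would, in place of code of your own. Each camera call takes 0.05 s, during which the arm holds its last target. There are 200 camera calls.

### The job

Measure this parcel: slide the brown carton on the white measuring plate square and flush into the corner of the two aluminium fences, its long side along the back fence (the one with the upright) and its short side against the right-hand fence. Then lower the orange height blade gently until it rests on top of the carton, and let go. Leave the marker and the water bottle beside the gauge where they are.

Things in the scene. Friction and masses are not known exactly. Their poses are not given: they have to be found in the camera images.
- gauge: The parcel measuring gauge: white smooth base plate 310 x 300 x 6 mm fixed on the bench, at another place and angle at each start. Origin: under the fences' inner corner, at bench level; +x square to the back fence and beyond it, +y along it to the left. An aluminium upright (20 x 28 mm, 253 mm high) for the height blade stands behind the back fence, at x = 34, y = 108 mm.
- corner (a point): Inner corner of the two aluminium fences, on the plate's top face; axes as the gauge. Fences smooth, 5 mm thick, 45 mm high above the plate. Back fence: inner face is the plane x = 0, from y = 0 to 270 mm. Right fence: inner face is the plane y = 0, from x = -250 mm to 0. The free plate reaches to x = -255 mm and y = 270 mm.
- parcel_centre (a point): Centre, half-way up, of the parcel: closed brown carton with a label on top, 142 (own x) x 190 (own y) x 66 mm high, 0.2 to 0.45 kg, too wide to grasp. It lies on the plate 10 to 75 mm off the fences, up to 17 degrees off square. In the corner its own x lies along the gauge's x, and its centre 71 mm from the back and 95 mm from the right fence.
- parcel_top (a point): Middle of the parcel's top face.
- height_head: Sliding head with an orange level blade, 168 x 184 x 6 mm (gauge axes). Origin: middle of the blade's underside, at x = -76, y = 108 mm from the corner; so it overhangs a parcel in the corner, past its near and left faces. Slides only up and down the upright, stays where left, yields to a push of about 3 N. At start its underside is 145 to 185 mm (top stop) above the plate.
- blade_under (a point): Middle of the underside of the blade (the same point as the head's origin).
- blade_pad (a point): Top of the round black rubber pad (36 mm across) on the blade, where it is pushed down: 9 mm above the blade's underside, 86 mm before the back fence and clear of the upright (120 mm from its middle).
- red_marker: Bystander: white marker with a red cap, 137 mm long, 17 mm thick, lying on the bench to the right of the gauge; origin at its underside.
- water_bottle: Bystander: water bottle, 58 mm across, 185 mm high, standing behind the gauge, to the right of the upright; origin at its underside.
Mind the look-alikes: they are no part of the job. Of the things that look like the part that bears parcel_centre, the larger one is meant.

How it is judged:
On the way:
1. the parcel lies flat, square (within 1.5 degrees) and flush (within 3 mm) against both fences (x of parcel_centre in the frame of corner above -0.074 m and y of parcel_centre in the frame of corner below 0.098 m and angle between the x axis of parcel_centre and the x axis of corner, either way round below 0.026 rad), for 0.2 s.
At the end, for the whole second after the job is handed in: The parcel lies flat and still, within 3 mm of both fences and within 1.5 degrees of square to them, and the blade's underside is within 3 mm of the parcel's top (all of step 1 and angle between parcel_centre's own z axis and vertical below 0.05 rad and z of blade_under in the frame of parcel_top below 0.003 m and linear speed of parcel below 0.01 m/s); the robot touches nothing.
It fails at once if the blade is pressed on the parcel with more than 40 N (contact force between height_head and parcel above 40 N).
It fails at once if the marker or the water bottle is shifted by more than 20 mm (distance of any of red_marker, water_bottle from where it was at the start of the episode above 0.02 m).
It also fails if it takes over 61 s, if anything falls off the work surface, if the arm or the gripper's body presses on something with over 40 N, if the wrist force passes 120 N, or if a joint passes its speed limit or range.

## Working session

There is one attempt and no reset: what is moved stays moved. The work goes in short steps, Python scripts to look and compute and a tool call to move; the robot and the scene stay as the last step left them, time stands still between calls to the robot, and variables do not carry over. Pictures are saved under pics/ and viewed, about 8 in all and at most 12, crops included, and the job is handed in when it is done.

Besides the shell and the picture viewer there is one more tool, called as name(argument=value, ...) on one line, values as JSON. move_arm: Moves the arm, as the interface text tells. Shifts and turns lie within -1 to 1; 1 stands for 800 mm of shift or pi rad of turn. Its arguments: {"type":"object","properties":{"jaw":{"type":"array","items":{"type":"number"}},"dp":{"type":"array","items":{"type":"array","items":{"type":"number","minimum":-1,"maximum":1}}},"rotation":{"type":"array","items":{"type":"array","items":{"type":"number","minimum":-1,"maximum":1}}},"squeeze":{"type":"number"}},"required":["jaw","dp","rotation"]}

```bash
mkdir -p pics; python3 - <<'E'
from workcell import bot, grab_frame, calibration
import cv2,numpy as np
np.set_printoptions(precision=4,suppress=True)
for n in("scene","side"):
    im=grab_frame(n); cv2.imwrite(f"pics/{n}0.png",im); c=calibration(n); print(n,np.array(c["camera_matrix"]),np.array(c["T"]))
print(bot.observe())
E
```

```text
scene [[438.5861   0.     314.5817]
 [  0.     438.5861 200.3155]
 [  0.       0.       1.    ]] [[-0.9126  0.1949 -0.3595  0.9999]
 [ 0.4086  0.402  -0.8194  0.9843]
 [-0.0152 -0.8946 -0.4465  0.6272]
 [ 0.      0.      0.      1.    ]]
side [[457.1789   0.     321.8221]
 [  0.     457.1789 200.4828]
 [  0.       0.       1.    ]] [[ 0.9962 -0.0417  0.0768  0.5353]
 [-0.0872 -0.4153  0.9055 -0.7826]
 [-0.0058 -0.9087 -0.4173  0.5376]
 [ 0.      0.      0.      1.    ]]
{'clock': 0.1, 'qpos': array([-1.4192,  0.5219, -0.0363,  1.5999,  0.0212,  1.0211, -0.1128]), 'qd': array([-0.0014, -0.001 , -0.0014, -0.0024, -0.    , -0.0001, -0.0004]), 'joint_efforts': array([  0.0025, -92.8488,   1.9834, -37.0545,   0.0182,   0.0054,
         0.0001]), 'position': array([0.1375, 0.6094, 0.2308]), 'tool_rot': array([-3.1407,  0.0001,  2.9198]), 'force': array([-0.3008,  0.8487,  0.7617]), 'moment': array([ 0.0565,  0.0037, -0.006 ]), 'grip_width': 0.08543763057788868}
```

View pics/scene0.png

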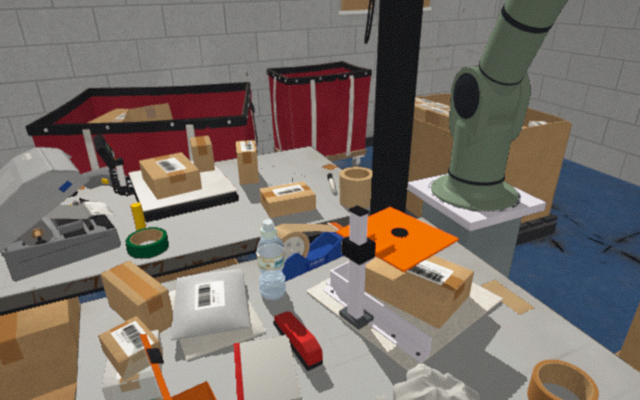

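View pics/side0.png

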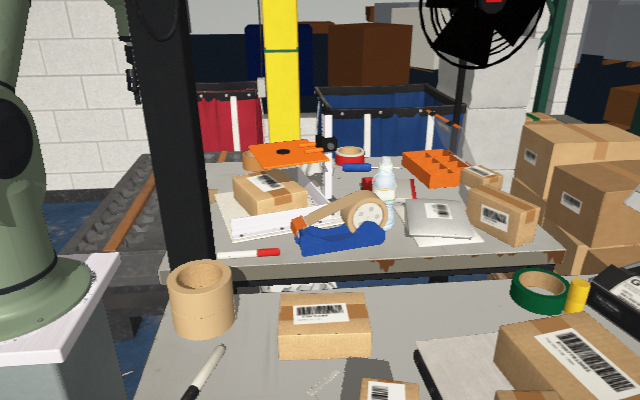

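Candidates for the parcel in scene: the carton under the orange blade (415,285), small cartons (170,172), (290,197), (137,293), (130,345). By the description (white plate, fences, upright) it's the one at (415,285) in scene and (268,190) in side. I'll check with one close crop.

```bash
cat > h.py <<'E'
import cv2,numpy as np
from workcell import bot, grab_frame, calibration
np.set_printoptions(precision=4,suppress=True)
def ray(c,uv):
    K=np.array(c["camera_matrix"]);T=np.array(c["T"])
    d=T[:3,:3]@np.linalg.inv(K)@np.array([uv[0],uv[1],1.]); return T[:3,3],d
def onz(c,uv,z):
    o,d=ray(c,uv); return o+d*(z-o[2])/d[2]
def proj(c,p):
    K=np.array(c["camera_matrix"]);T=np.array(c["T"])
    q=K@(T[:3,:3].T@(np.array(p)-T[:3,3])); return q[:2]/q[2]
def tri(c1,a,c2,b):
    o1,d1=ray(c1,a);o2,d2=ray(c2,b)
    s=np.linalg.lstsq(np.c_[d1,-d2],o2-o1,rcond=None)[0]
    p,q=o1+s[0]*d1,o2+s[1]*d2; return (p+q)/2,np.linalg.norm(p-q)
E
python3 - <<'E'
import cv2,numpy as np
a=cv2.imread("pics/scene0.png")[200:370,295:515]; b=cv2.imread("pics/side0.png")[125:265,205:405]
a=cv2.resize(a,(800,618),interpolation=cv2.INTER_CUBIC)
cv2.imwrite("pics/c1.png",cv2.resize(a,(770,595)))
cv2.imwrite("pics/c2.png",cv2.resize(b,(800,560),interpolation=cv2.INTER_CUBIC))
E
```

```text
(no output)
```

View pics/c1.png

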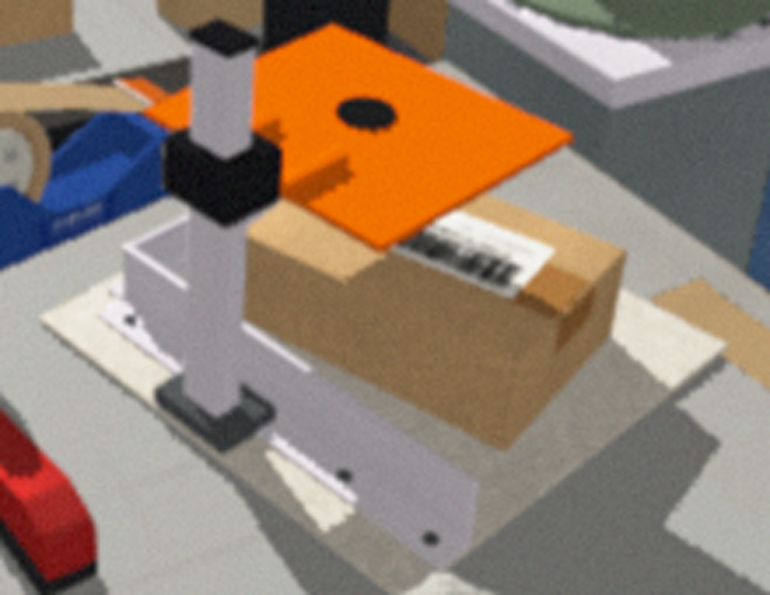

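View pics/c2.png

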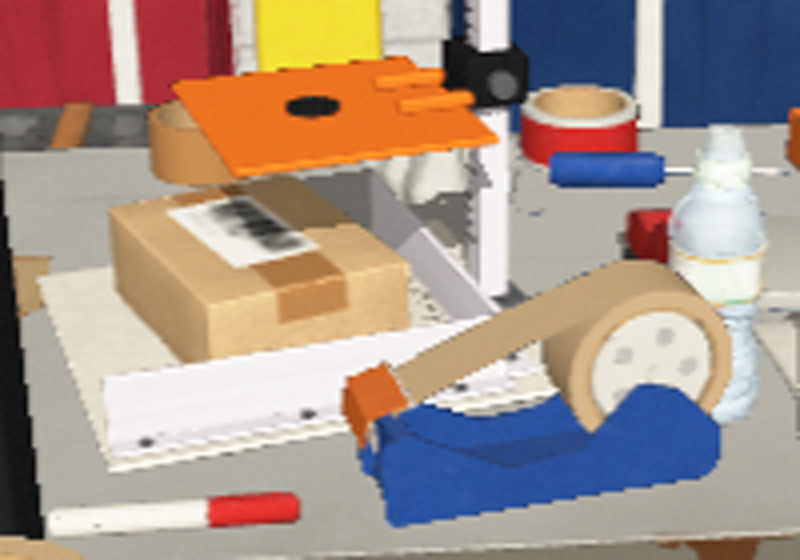

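Crops confirm the carton with fences, plate and blade. Now computing gauge and parcel pose from the visible corners.

```bash
cat > g.py <<'E'
from h import *
from scipy.optimize import least_squares
S,D=calibration("scene"),calibration("side")
a=lambda u,v:(295+u/3.5,200+v/3.5)
b=lambda u,v:(205+u/4,125+v/4)
pts=[(S,a(725,345),(-.255,.27,.006)),(S,a(40,318),(.055,-.03,.006)),(D,b(112,470),(-.255,-.03,.003)),(D,b(38,280),(-.255,.27,.006)),
(D,b(490,312),(0,0,.051)),(S,a(477,485),(.005,.27,.051)),(D,b(375,172),(0,.27,.051)),(D,b(105,378),(-.25,-.005,.051))]
W=np.array([onz(c,p,g[2])[:2] for c,p,g in pts]);G=np.array([g[:2] for *_,g in pts])
def tr(x,P): c,s=np.cos(x[2]),np.sin(x[2]);return P@np.array([[c,s],[-s,c]])+x[:2]
r=least_squares(lambda x:(tr(x,G)-W).ravel(),[.6,0,0],loss='soft_l1',f_scale=.005)
if __name__=="__main__":
    print(W);print(r.x,np.degrees(r.x[2]));print((tr(r.x,G)-W)*1000)
    P,e=tri(S,a(366,113),D,b(313,106));print("pad",P,e,"expected",tr(r.x,np.array([[-.086,.108]])))
    for n,p in(("nl",b(110,210)),("nr",b(208,305)),("br",b(410,265))):
        print(n,onz(D,p,.072))
    print("S nl,bl",onz(S,a(625,253),.072),onz(S,a(522,297),.072))
    print("bottle base",onz(D,b(735,415),0), "marker",onz(D,b(45,523),.008),onz(D,b(300,507),.008))
    print("bottle S",onz(S,(272,297),0))
    for q in ((333,24),(573,137),(383,248)): print("blade S",onz(S,a(*q),P[2]-.003))
    print("red thing",onz(S,(315,355),.0),"wad",onz(S,(400,385),.0))
E
python3 g.py
```

```text
[[0.3286 0.457 ]
 [0.7023 0.2517]
 [0.4063 0.1635]
 [0.3298 0.4393]
 [0.6378 0.2567]
 [0.5745 0.525 ]
 [0.576  0.5144]
 [0.4042 0.188 ]]
[0.6436 0.259  0.2655] 15.213478787549013
[[-1.9264 -4.4012]
 [ 2.3012 -7.2416]
 [-0.8725 -0.3144]
 [-3.119  13.3768]
 [ 5.8512  2.3101]
 [ 3.1248 -4.1129]
 [-3.2443  5.1529]
 [-0.5192  0.5425]]
pad [0.5308 0.3436 0.1628] 0.003026174030388261 expected [[0.5323 0.3407]]
nl [0.3899 0.403  0.072 ]
nr [0.4634 0.239  0.072 ]
br [0.5895 0.2877 0.072 ]
S nl,bl [0.3895 0.4231 0.072 ] [0.4732 0.4311 0.072 ]
bottle base [0.7847 0.2001 0.    ] marker [0.3759 0.0991 0.008 ] [0.5159 0.1026 0.008 ]
bottle S [0.7773 0.2319 0.    ]
blade S [0.4806 0.2333 0.1598]
blade S [0.4343 0.4122 0.1598]
blade S [0.5942 0.4558 0.1598]
red thing [0.7599 0.4269 0.    ] wad [0.6544 0.5512 0.    ]
```

move_arm(jaw=[0, 0, 0, 0, 0, 0, 0, 0, 0, 0], dp=[[-0.055, -0.042, 0], [-0.055, -0.042, 0], [-0.055, -0.042, 0], [-0.055, -0.042, 0], [-0.055, -0.042, 0], [-0.055, -0.042, 0], [-0.055, -0.042, 0], [0, 0, 0], [0, 0, 0], [0, 0, 0]], rotation=[[0, 0, 0], [0, 0, 0], [0, 0, 0], [0, 0, 0], [0, 0, 0], [0, 0, 0], [0, 0, 0], [0, 0, -0.052], [0, 0, -0.052], [0, 0, -0.052]])

```text
clock: 1.35
position: [0.3862, 0.3123, 0.2311]
tool_rot: [-3.141, -0.0, -2.868]
force: [-0.3, 0.0, -0.4]
grip_width: 0.0855
```

```bash
python3 - <<'E'
from h import *
s=bot.observe();print(s['clock'],s['position'],s['tool_rot'],s['qpos'])
c=calibration("wrist");im=grab_frame("wrist");cv2.imwrite("pics/w0.png",im);np.savez("w0.npz",K=c["camera_matrix"],T=c["T"]);print(np.array(c["T"]),np.array(c["camera_matrix"])[0,0])
E
```

```text
1.35 [0.3862 0.3123 0.2311] [-3.1414 -0.0004 -2.8682] [-0.7605  0.3191 -0.0486  1.9296  0.0195  0.8937  1.0252]
[[-0.2701  0.9285  0.2549  0.322 ]
 [ 0.9628  0.2607  0.0705  0.2945]
 [-0.001   0.2645 -0.9644  0.3734]
 [ 0.      0.      0.      1.    ]] 341.5568769144582
```

View pics/w0.png

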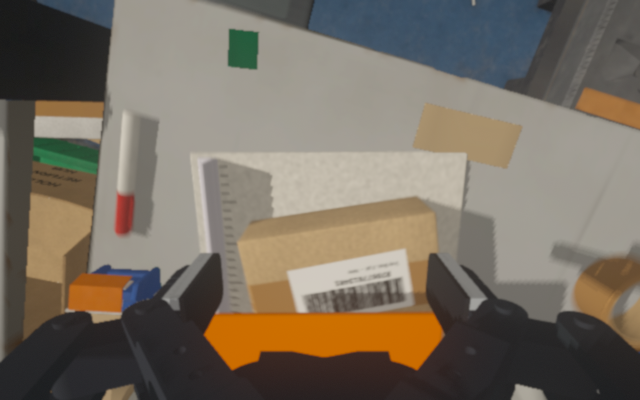

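Wrist view: plate near corners at (192,154) and (466,153), blade near edge at row 314, parcel top near edge about (242,238)–(437,212).

```bash
python3 - <<'E'
from h import *
z=np.load("w0.npz");c=dict(camera_matrix=z["K"],T=z["T"])
im=cv2.imread("pics/w0.png")
A,B=onz(c,(192,154),.006)[:2],onz(c,(466,153),.006)[:2]
d=B-A;L=np.linalg.norm(d);yaw=np.arctan2(-d[0],d[1]);print("plate",A,B,L,np.degrees(yaw))
ux=np.array([np.cos(yaw),np.sin(yaw)]);uy=np.array([-ux[1],ux[0]])
m=(A+B)/2;C=m+.255*ux-.12*uy;print("corner",C)
hsv=cv2.cvtColor(im,cv2.COLOR_BGR2HSV);o=cv2.inRange(hsv,(5,200,180),(20,255,255))[300:330]
ys,xs=np.nonzero(o);print("blade row",ys.min()+300,[ (xs[ys==r].min(),xs[ys==r].max()) for r in (16,20,25) if (ys==r).any()])
g=lambda p:(round((p[:2]-C)@ux,4),round((p[:2]-C)@uy,4))
for uv,h in (((208,314),.154),((443,314),.154),((242,238),.072),((437,212),.072),((245,220),.006),((417,198),.006),((215,165),.051),((201,160),.051)): print(uv,g(onz(c,uv,h)),onz(c,uv,h))
# full-line fits with Canny for the parcel top edge
cr=cv2.resize(im[140:320,180:480],None,fx=2.6,fy=2.6,interpolation=cv2.INTER_CUBIC);cv2.imwrite("pics/w0c.png",cr)
for p in((.4897,.345),): print("parcel centre guess",g(np.array(p)))
E
```

```text
plate [0.4079 0.1706] [0.3273 0.4539] 0.29457606095731276 15.884327235212208
corner [0.6457 0.2666]
blade row 300 [(np.int64(215), np.int64(434)), (np.int64(212), np.int64(436)), (np.int64(210), np.int64(439))]
(208, 314) (np.float64(-0.1573), np.float64(0.0295)) [0.4864 0.2519 0.154 ]
(443, 314) (np.float64(-0.1568), np.float64(0.2018)) [0.4397 0.4178 0.154 ]
(242, 238) (np.float64(-0.1843), np.float64(0.0371)) [0.4583 0.2519 0.072 ]
(437, 212) (np.float64(-0.2094), np.float64(0.219)) [0.3844 0.4199 0.072 ]
(245, 220) (np.float64(-0.18), np.float64(0.0249)) [0.4658 0.2413 0.006 ]
(417, 198) (np.float64(-0.2051), np.float64(0.2181)) [0.3887 0.4202 0.006 ]
(215, 165) (np.float64(-0.2504), np.float64(0.011)) [0.4019 0.2086 0.051 ]
(201, 160) (np.float64(-0.2553), np.float64(-0.0019)) [0.4007 0.1949 0.051 ]
parcel centre guess (np.float64(-0.1286), np.float64(0.1181))
```

View pics/w0c.png

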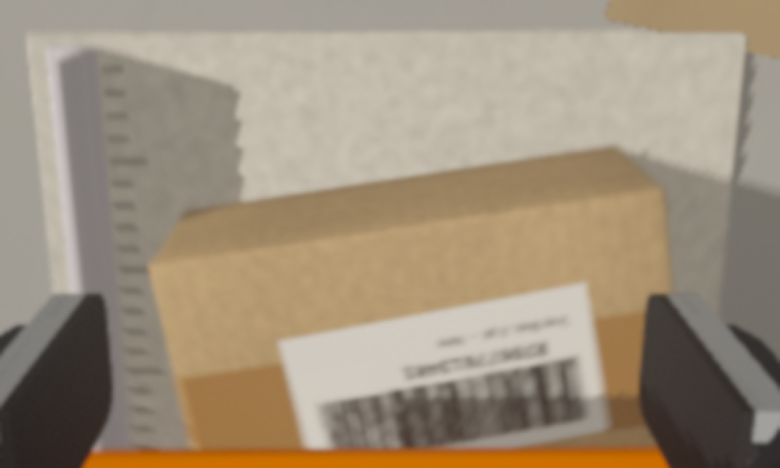

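move_arm(jaw=[0, 0, 0, 0, 0], dp=[[0, 0.019, 0], [0, 0, 0], [0, 0, 0], [0, 0, 0], [0, 0, 0]], rotation=[[0, -0.05, 0], [0, -0.05, 0], [0, -0.05, 0], [0, -0.05, 0], [0, 0, 0]])

```text
clock: 2.02
position: [0.3865, 0.3212, 0.2301]
tool_rot: [-3.114, 0.506, -2.876]
force: [-0.3, 0.5, -0.5]
grip_width: 0.0852
```

```bash
cat > st.py <<'E'
from h import *
from scipy.spatial.transform import Rotation as R
s=bot.observe();C=np.array([.645,.264]);y=np.radians(15.7);ux=np.array([np.cos(y),np.sin(y)]);uy=np.array([-ux[1],ux[0]])
p=s['position'];print("t",s['clock'],"gauge",(p[:2]-C)@ux,(p[:2]-C)@uy,"z",p[2],"F",s['force'],"w",s['grip_width'])
print("q",s['qpos']);M=R.from_euler('xyz',s['tool_rot']).as_matrix()
G=np.c_[np.r_[ux,0],np.r_[uy,0],[0,0,1]]
print("tool axes in gauge frame (cols)\n",G.T@M)
E
python3 st.py
```

```text
t 2.025 gauge -0.23339693281078416 0.1250117044797051 z 0.2300771872518345 F [-0.2732  0.5406 -0.5368] w 0.08520841874823644
q [-1.2055  0.184   0.1699  2.2751  0.8229  0.4675  0.0799]
tool axes in gauge frame (cols)
 [[-0.8748  0.0219  0.4839]
 [ 0.0077  0.9995 -0.0315]
 [-0.4844 -0.0238 -0.8745]]
```

move_arm(jaw=[0, 0, 0], dp=[[0, 0, 0], [0, 0, 0], [0, 0, 0]], rotation=[[0.004, -0.022, 0.005], [0.004, -0.022, 0.005], [0, 0, 0]])

```text
clock: 2.4
position: [0.3872, 0.321, 0.23]
tool_rot: [-3.105, 0.643, -2.908]
force: [-0.4, 0.4, 0.2]
grip_width: 0.0854
```

```bash
python3 st.py
```

```text
t 2.4 gauge -0.23271619692511647 0.12459923207919549 z 0.2300116725490272 F [-0.3997  0.3797  0.1827] w 0.08543124907208753
q [-1.3603  0.2015  0.2411  2.3554  1.2136  0.5013 -0.4126]
tool axes in gauge frame (cols)
 [[-0.7995  0.0623  0.5974]
 [ 0.0322  0.9976 -0.061 ]
 [-0.5998 -0.0295 -0.7996]]
```

move_arm(jaw=[0, 0, 0, 0, 0, 0], dp=[[0, 0, 0], [0.028, 0, 0.037], [0.028, 0, 0.037], [0.028, 0, 0.037], [0.028, 0, 0.037], [0, 0, 0]], rotation=[[-0.0195, 0, -0.01], [0, 0, 0], [0, 0, 0], [0, 0, 0], [0, 0, 0], [0, 0, 0]])

```text
clock: 3.15
position: [0.3936, 0.3105, 0.138]
tool_rot: [-3.079, 0.641, -2.836]
force: [0.7, -0.9, 0.1]
grip_width: 0.0857
```

```bash
python3 st.py
```

```text
t 3.15 gauge -0.22944144922959173 0.11284539013388767 z 0.13801264588985646 F [ 0.7312 -0.8645  0.1431] w 0.08567981113388097
q [-0.8243  0.4276 -0.3453  2.4275  1.7655  0.6476 -0.9188]
tool axes in gauge frame (cols)
 [[-0.8014  0.006   0.5982]
 [-0.0254  0.9987 -0.044 ]
 [-0.5976 -0.0504 -0.8002]]
```

move_arm(jaw=[0, 0, 0, 0, 0], dp=[[0, 0, 0], [0, 0, 0], [0, 0, 0], [0, 0.006, 0], [0, 0, 0]], rotation=[[0, 0.05, 0], [0, 0.05, 0], [-0.0127, 0, 0.009], [0, 0, 0], [0, 0, 0]])

```text
clock: 3.78
position: [0.3924, 0.3065, 0.1358]
tool_rot: [-3.099, 0.471, -2.871]
force: [0.2, 0.0, -0.7]
grip_width: 0.0856
```

```bash
python3 st.py
```

```text
t 3.775 gauge -0.23162408224683917 0.1092812789487683 z 0.13575885918926378 F [ 0.2084  0.0461 -0.7478] w 0.08562244131155547
q [-0.7869  0.3872 -0.2714  2.3321  1.3668  0.4598 -0.4587]
tool axes in gauge frame (cols)
 [[-0.891   0.0231  0.4535]
 [ 0.0032  0.999  -0.0446]
 [-0.4541 -0.0383 -0.8901]]
```

move_arm(jaw=[0, 0, 0, 0, 0, 0], dp=[[0, 0.01, 0], [0, 0.01, 0], [0, 0, 0], [0.011, 0, 0.034], [0.011, 0, 0.034], [0.011, 0, 0.034]], rotation=[[-0.012, 0.04, 0.008], [0, 0.01, 0], [0, 0, 0], [0, 0, 0], [0, 0, 0], [0, 0, 0]])

```text
clock: 4.53
position: [0.3931, 0.3139, 0.047]
tool_rot: [-3.118, 0.361, -2.89]
force: [-0.5, 0.3, 0.3]
grip_width: 0.0856
```

```bash
python3 st.py
```

```text
t 4.525 gauge -0.22897659100076748 0.11616567072114456 z 0.04696700907759853 F [-0.4715  0.2747  0.3477] w 0.08563777671284162
q [-0.8231  0.5882 -0.1675  2.2927  1.5811  0.3408 -0.6678]
tool axes in gauge frame (cols)
 [[-0.9352  0.0311  0.3528]
 [ 0.0212  0.9993 -0.0318]
 [-0.3535 -0.0223 -0.9352]]
```

move_arm(jaw=[0, 0, 0, 0, 0, 0], dp=[[0, 0.018, 0], [-0.009, 0, 0.0035], [-0.009, 0, 0.0037], [-0.009, 0, 0.004], [-0.009, 0, 0.0045], [0, 0, 0]], rotation=[[-0.01, 0, -0.0067], [0, -0.012, 0], [0, -0.012, 0], [0, -0.012, 0], [0, -0.012, 0], [0, 0, 0]])

```text
clock: 5.28
position: [0.4199, 0.3362, 0.0473]
tool_rot: [-3.141, 0.511, -2.868]
force: [-0.6, 0.3, -1.0]
grip_width: 0.0858
```

```bash
python3 st.py
```

```text
t 5.275 gauge -0.19720565313330998 0.13043292758615307 z 0.047265533254439496 F [-0.6177  0.3119 -1.0022] w 0.08578704969174422
q [-0.7546  0.6404 -0.2898  2.3121  1.9648  0.5283 -1.0224]
tool axes in gauge frame (cols)
 [[-0.8723  0.0005  0.489 ]
 [ 0.0003  1.     -0.0006]
 [-0.489  -0.0004 -0.8723]]
```

move_arm(jaw=[0, 0, 0, 0, 0], dp=[[-0.0085, 0, 0.005], [-0.0083, 0, 0.0055], [-0.008, 0, 0.0058], [-0.008, 0, 0.006], [0, 0, 0]], rotation=[[0, -0.012, 0], [0, -0.012, 0], [0, -0.012, 0], [0, 0, 0], [0, 0, 0]])

```text
clock: 5.9
position: [0.4515, 0.3449, 0.047]
tool_rot: [3.142, 0.624, -2.87]
force: [-0.0, 0.9, -0.2]
grip_width: 0.0855
```

```bash
python3 st.py
```

```text
t 5.9 gauge -0.16434871085497982 0.13026884924707072 z 0.04695736656192542 F [-0.0047  0.8576 -0.1921] w 0.08548629358855069
q [-0.725   0.6959 -0.3244  2.3079  2.111   0.6765 -1.1438]
tool axes in gauge frame (cols)
 [[-0.8113  0.0022  0.5846]
 [ 0.0018  1.     -0.0012]
 [-0.5846  0.     -0.8113]]
```

move_arm(jaw=[0, 0, 0, 0], dp=[[-0.003, 0, 0.0022], [-0.003, 0, 0.0022], [-0.003, 0, 0.0022], [-0.003, 0, 0.0022]], rotation=[[0, 0, 0], [0, 0, 0], [0, 0, 0], [0, 0, 0]])

```text
clock: 6.4
position: [0.4627, 0.3481, 0.0467]
tool_rot: [3.141, 0.625, -2.869]
force: [-2.5, -0.2, 1.9]
grip_width: 0.0856
```

```bash
python3 - <<'E'
from h import *
a=grab_frame("side")[110:270,200:420];b=grab_frame("wrist");c=calibration("wrist")
np.savez("w1.npz",K=c["camera_matrix"],T=c["T"]);cv2.imwrite("pics/w1.png",b)
cv2.imwrite("pics/m1.png",np.hstack([cv2.resize(a,(400,291),interpolation=2),cv2.resize(b,(400,250))[:250].copy() if 0 else cv2.copyMakeBorder(cv2.resize(b,(400,250)),0,41,0,0,0)]))
E
python3 st.py
```

```text
t 6.5 gauge -0.1525641081470258 0.13024036251626595 z 0.04671921256936179 F [-0.1204  0.7097  0.1873] w 0.08548244637098608
q [-0.7162  0.6999 -0.3127  2.2844  2.1115  0.6579 -1.1223]
tool axes in gauge frame (cols)
 [[-0.8109  0.0021  0.5852]
 [ 0.0019  1.     -0.0011]
 [-0.5852  0.0002 -0.8109]]
```

View pics/m1.png

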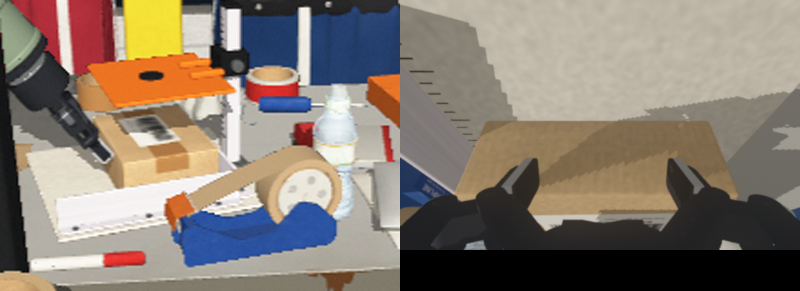

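Picture (7th): both fingers on the carton's near face, the face square to the tool, gap to the back fence shrinking. Continue gently.

move_arm(jaw=[0, 0], dp=[[-0.003, 0, 0.0022], [-0.003, 0, 0.0022]], rotation=[[0, 0, 0], [0, 0, 0]])

```text
clock: 6.75
position: [0.4684, 0.3497, 0.0466]
tool_rot: [3.141, 0.625, -2.869]
force: [-2.4, -0.6, 1.6]
grip_width: 0.0853
```

move_arm(jaw=[0, 0], dp=[[-0.002, 0, 0.0015], [-0.002, 0, 0.0015]], rotation=[[0, 0, 0], [0, 0, 0]])

```text
clock: 7.0
position: [0.4722, 0.3508, 0.0465]
tool_rot: [3.141, 0.625, -2.869]
force: [-2.6, -0.2, 1.3]
grip_width: 0.0854
```

```bash
python3 st.py
```

```text
t 7.0 gauge -0.14285073814477034 0.13034982485842228 z 0.046535293206845345 F [-2.6144 -0.2174  1.3133] w 0.0854394589528871
q [-0.7103  0.703  -0.3021  2.2642  2.1101  0.6409 -1.1034]
tool axes in gauge frame (cols)
 [[-0.8111  0.0017  0.585 ]
 [ 0.0015  1.     -0.0008]
 [-0.585   0.0002 -0.8111]]
```

move_arm(jaw=[0, 0], dp=[[-0.002, 0, 0.0015], [-0.002, 0, 0.0015]], rotation=[[0, 0, 0], [0, 0, 0]])

```text
clock: 7.25
position: [0.4738, 0.352, 0.046]
tool_rot: [3.141, 0.622, -2.868]
force: [-34.9, -7.7, 26.5]
grip_width: 0.0852
```

move_arm(jaw=[0], dp=[[-0.002, 0, 0.0015]], rotation=[[0, 0, 0]])

```text
clock: 7.38
position: [0.4741, 0.3522, 0.0456]
tool_rot: [3.141, 0.619, -2.867]
force: [-54.5, -15.2, 43.7]
grip_width: 0.0856
```

move_arm(jaw=[0], dp=[[-0.002, 0, 0.0015]], rotation=[[0, 0, 0]])

```text
clock: 7.5
position: [0.4742, 0.3523, 0.0452]
tool_rot: [3.141, 0.617, -2.866]
force: [-74.5, -22.0, 62.6]
grip_width: 0.0857
```

move_arm(jaw=[0, 0, 0, 0, 0, 0, 0], dp=[[0.012, 0, -0.009], [0.01, 0, -0.0073], [0, 0, -0.04], [0, 0, -0.06], [0, 0, -0.06], [0, 0, -0.06], [0, 0, 0]], rotation=[[0, 0, 0], [0, 0, 0], [0, 0, 0], [0, 0, 0], [0, 0, 0], [0, 0, 0], [0, 0, 0]])

```text
clock: 8.38
position: [0.3589, 0.32, 0.1922]
tool_rot: [3.138, 0.628, -2.871]
force: [-0.2, 0.6, -0.1]
grip_width: 0.0852
```

```bash
python3 st.py
```

```text
t 8.375 gauge -0.2602913779171197 0.13134522184788555 z 0.1921669035389418 F [-0.2444  0.5758 -0.1244] w 0.08524661110638292
q [-0.9062  0.2508 -0.3147  2.4292  1.4959  0.5644 -0.7111]
tool axes in gauge frame (cols)
 [[-0.8089  0.0008  0.5879]
 [ 0.0025  1.      0.0021]
 [-0.5879  0.0032 -0.8089]]
```

move_arm(jaw=[0, 0, 0, 0, 0, 0, 0], dp=[[0, 0, 0], [0, 0, 0], [0, 0, 0], [0, 0, 0], [0, 0, 0], [0, 0, -0.04], [0, 0, -0.03]], rotation=[[0, 0.05, 0], [0, 0.05, 0], [0, 0.05, 0], [0, 0.045, 0], [0, 0, 0], [0, 0, 0], [0, 0, 0]])

```text
clock: 9.25
position: [0.35, 0.3039, 0.2389]
tool_rot: [-3.088, 0.268, -2.883]
force: [0.5, 0.3, -0.1]
grip_width: 0.0855
```

```bash
python3 st.py; python3 -c "
from h import *
S=calibration('scene')
for p in ((563,400),(600,395),(530,385)):print(onz(S,p,0))"
```

```text
t 9.25 gauge -0.27318266728515866 0.11822141624221351 z 0.23889045251730778 F [ 0.5162  0.3291 -0.1495] w 0.08548585269692222
q [-0.6159  0.1848 -0.4335  2.1453  0.4665  0.7266  0.4491]
tool axes in gauge frame (cols)
 [[-0.9641  0.0299  0.2639]
 [ 0.015   0.9982 -0.0579]
 [-0.2652 -0.0519 -0.9628]]
[0.4271 0.6898 0.    ]
[0.3629 0.7087 0.    ]
[0.452 0.645 0.   ]
```

move_arm(jaw=[0, 0, 0, 0, 0, 0, 0, 0], dp=[[0, 0, 0], [0, 0, 0], [0, 0, 0], [-0.046, 0.042, 0], [-0.046, 0.042, 0], [-0.046, 0.042, 0], [-0.046, 0.042, 0], [-0.046, 0.042, 0]], rotation=[[-0.017, 0.045, 0], [0, 0.04, 0], [0, 0, 0], [0, 0, 0], [0, 0, 0], [0, 0, 0], [0, 0, 0], [0, 0, 0]])

```text
clock: 10.25
position: [0.4858, 0.5149, 0.2381]
tool_rot: [-3.14, 0.003, -2.887]
force: [0.4, -0.3, 0.8]
grip_width: 0.0851
```

move_arm(jaw=[0, 0, 0, 0, 0, 0, 0, 0, 0, 0], dp=[[0, 0, 0], [0, 0, 0], [0, 0, 0], [0, 0, 0], [0, 0, 0], [0, 0, 0], [0, 0, 0], [0, 0, 0], [0, 0, 0], [0, 0, 0]], rotation=[[0, 0, 0.055], [0, 0, 0.055], [0, 0, 0.055], [0, 0, 0.055], [0, 0, 0.055], [0, 0, 0.055], [0, 0, 0.055], [0, 0, 0.055], [0, 0, 0.055], [0, 0, 0]])

```text
clock: 11.5
position: [0.4846, 0.5136, 0.2384]
tool_rot: [3.14, 0.002, 1.843]
force: [0.2, -0.4, -0.5]
grip_width: 0.0852
```

```bash
python3 st.py
```

```text
t 11.5 gauge -0.08692854089876341 0.28365604346425594 z 0.2383639155355961 F [ 0.1843 -0.3982 -0.453 ] w 0.08519549996131484
q [-0.8766  0.651  -0.0389  1.3482  0.0281  1.1427 -0.6474]
tool axes in gauge frame (cols)
 [[ 0.0023  1.      0.0013]
 [ 1.     -0.0023 -0.0015]
 [-0.0015  0.0014 -1.    ]]
```

move_arm(jaw=[0, 0, 0, 0, 0, 0], dp=[[0, 0.014, 0], [0, 0, 0], [0, 0, 0], [0, 0, 0], [0, 0, 0], [0, 0, 0]], rotation=[[0, -0.045, 0], [0, -0.045, 0], [0, -0.045, 0], [0, -0.045, 0], [0, -0.02, 0], [0, 0, 0]])

```text
clock: 12.25
position: [0.4952, 0.5176, 0.2375]
tool_rot: [-3.14, 0.628, 1.848]
force: [-0.5, -0.7, -0.2]
grip_width: 0.0853
```

```bash
python3 st.py
```

```text
t 12.25 gauge -0.07557914431813277 0.28468069165283805 z 0.23748751981907432 F [-0.4742 -0.6967 -0.227 ] w 0.08530713499984235
q [-1.142   0.9489  0.1524  0.9465  0.3237  1.6951 -0.7806]
tool axes in gauge frame (cols)
 [[-0.0027  1.      0.0002]
 [ 0.8089  0.0023 -0.5879]
 [-0.5879 -0.0015 -0.8089]]
```

move_arm(jaw=[0, 0, 0, 0, 0, 0], dp=[[0.028, 0, 0.0384], [0.028, 0, 0.0384], [0.028, 0, 0.0384], [0.028, 0, 0.0384], [0.027, 0, 0.038], [0, 0, 0]], rotation=[[0, 0, 0], [0, 0, 0], [0, 0, 0], [0, 0, 0], [0, 0, 0], [0, 0, 0]])

```text
clock: 13.0
position: [0.4954, 0.5157, 0.0481]
tool_rot: [-3.138, 0.627, 1.846]
force: [-0.1, -0.3, 0.3]
grip_width: 0.0853
```

```bash
python3 st.py;python3 - <<'E'
from h import *
c=calibration("wrist");b=grab_frame("wrist");np.savez("w2.npz",K=c["camera_matrix"],T=c["T"]);cv2.imwrite("pics/w2.png",b)
E
```

```text
t 13.0 gauge -0.07587010804736427 0.282749377456864 z 0.04808266359462113 F [-0.1235 -0.3078  0.3435] w 0.0853403124121239
q [-1.1336  1.134   0.1297  1.0386  0.3147  1.4422 -0.8934]
tool axes in gauge frame (cols)
 [[-0.0008  1.     -0.0035]
 [ 0.8095 -0.0014 -0.5871]
 [-0.5871 -0.0033 -0.8095]]
```

View pics/w2.png

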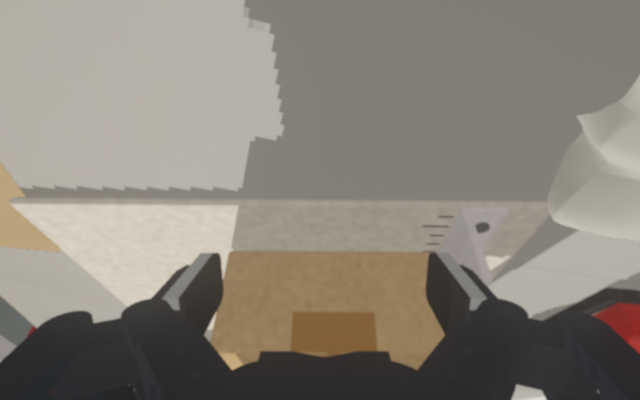

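Left face seen square ahead (bottom edge (231,250)–(431,251)), back fence end at (470,215). Push toward the right fence.

move_arm(jaw=[0, 0, 0, 0, 0, 0, 0, 0], dp=[[-0.0085, 0, 0.0062], [-0.0085, 0, 0.0062], [-0.0085, 0, 0.0062], [-0.0085, 0, 0.0062], [-0.0085, 0, 0.0062], [-0.0085, 0, 0.0062], [-0.0085, 0, 0.0062], [-0.0085, 0, 0.0062]], rotation=[[0, 0, 0], [0, 0, 0], [0, 0, 0], [0, 0, 0], [0, 0, 0], [0, 0, 0], [0, 0, 0], [0, 0, 0]])

```text
clock: 14.05
position: [0.5137, 0.4522, 0.0495]
tool_rot: [-3.14, 0.625, 1.844]
force: [-1.9, 1.8, 0.3]
grip_width: 0.0855
```

```bash
python3 st.py
```

```text
t 14.05 gauge -0.07546713736772308 0.21666882093014103 z 0.049491934267294785 F [-1.9047  1.7909  0.3216] w 0.08545770622998919
q [-1.0885  1.0603  0.1411  1.2131  0.3431  1.3219 -0.8815]
tool axes in gauge frame (cols)
 [[ 0.0006  1.     -0.0018]
 [ 0.8109 -0.0016 -0.5852]
 [-0.5852 -0.0011 -0.8109]]
```

move_arm(jaw=[0, 0, 0, 0, 0], dp=[[-0.004, 0, 0.003], [-0.004, 0, 0.003], [-0.004, 0, 0.003], [-0.004, 0, 0.003], [-0.004, 0, 0.003]], rotation=[[0, 0, 0], [0, 0, 0], [0, 0, 0], [0, 0, 0], [0, 0, 0]])

```text
clock: 14.68
position: [0.5191, 0.4331, 0.0492]
tool_rot: [-3.14, 0.625, 1.844]
force: [-1.3, 2.3, 1.4]
grip_width: 0.0854
```

```bash
python3 st.py|head -1
```

```text
t 14.675 gauge -0.07545282602963348 0.19684447403231814 z 0.049197404645794175 F [-1.3167  2.327   1.381 ] w 0.08536245759367946
```

move_arm(jaw=[0, 0, 0], dp=[[-0.0015, 0, 0.0011], [-0.0015, 0, 0.0011], [-0.0015, 0, 0.0011]], rotation=[[0, 0, 0], [0, 0, 0], [0, 0, 0]])

```text
clock: 15.05
position: [0.5202, 0.429, 0.0491]
tool_rot: [-3.14, 0.625, 1.844]
force: [-2.3, 2.2, 2.0]
grip_width: 0.0854
```

move_arm(jaw=[0, 0], dp=[[-0.0015, 0, 0.0011], [-0.0015, 0, 0.0011]], rotation=[[0, 0, 0], [0, 0, 0]])

```text
clock: 15.3
position: [0.5211, 0.4261, 0.0491]
tool_rot: [-3.14, 0.625, 1.844]
force: [-3.1, 8.2, 3.8]
grip_width: 0.0854
```

move_arm(jaw=[0], dp=[[-0.0012, 0, 0.0009]], rotation=[[0, 0, 0]])

```text
clock: 15.42
position: [0.5211, 0.426, 0.0491]
tool_rot: [-3.141, 0.623, 1.844]
force: [-3.7, 11.3, 5.6]
grip_width: 0.0854
```

```bash
python3 st.py|head -1
```

```text
t 15.425 gauge -0.07545778606174179 0.18952301821498535 z 0.04912293840361509 F [-3.6898 11.2558  5.5965] w 0.08540076494202813
```

move_arm(jaw=[0, 0, 0, 0, 0, 0, 0], dp=[[0.01, 0, -0.0073], [0.02, 0, -0.0146], [0, 0, -0.06], [0, 0, -0.07], [0, 0, -0.07], [0, 0, -0.07], [0, 0, 0]], rotation=[[0, 0, 0], [0, 0, 0], [0, 0, 0], [0, 0, 0], [0, 0, 0], [0, 0, 0], [0, 0, 0]])

```text
clock: 16.3
position: [0.4788, 0.5785, 0.2272]
tool_rot: [3.139, 0.621, 1.844]
force: [0.0, -0.4, -1.2]
grip_width: 0.0854
```

```bash
python3 st.py;python3 - <<'E'
from h import *
c=calibration("wrist");w=grab_frame("wrist");np.savez("w3.npz",K=c["camera_matrix"],T=c["T"]);cv2.imwrite("pics/w3.png",w)
s=grab_frame("scene");d=grab_frame("side");cv2.imwrite("pics/s3.png",s);cv2.imwrite("pics/d3.png",d)
r=lambda x,w,h:cv2.resize(x,(w,h),interpolation=2)
cv2.imwrite("pics/m3.png",np.vstack([r(w[:,:],480,300).repeat(1,0) if 0 else np.hstack([r(w,400,300),r(d[125:260,205:385],400,300)]),np.hstack([r(s[200:365,295:515],400,300),np.zeros((300,400,3),np.uint8)])]))
E
```

```text
t 16.3 gauge -0.07494050042440135 0.3477549709492536 z 0.22720684631304397 F [ 0.0026 -0.3743 -1.2174] w 0.08536928377893405
q [-1.1769  1.0581  0.1507  0.7386  0.2978  1.8018 -0.7964]
tool axes in gauge frame (cols)
 [[ 0.0007  1.      0.0025]
 [ 0.813   0.0008 -0.5822]
 [-0.5822  0.0024 -0.813 ]]
```

View pics/m3.png

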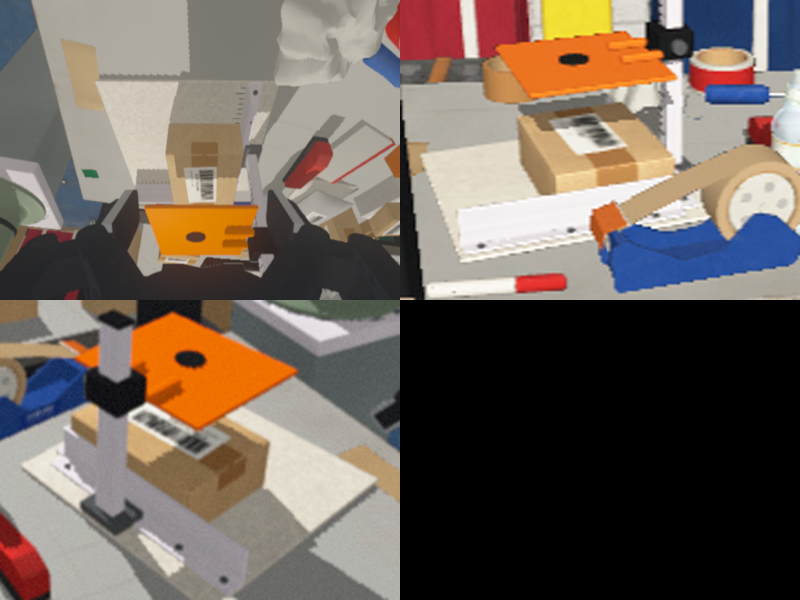

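```bash
python3 - <<'E'
import cv2,numpy as np
w=cv2.imread("pics/w3.png")[140:290,250:450];d=cv2.imread("pics/d3.png")[165:225,250:350];s=cv2.imread("pics/s3.png")[250:330,325:445]
cv2.imwrite("pics/m4.png",np.hstack([cv2.resize(w,(800,600),interpolation=2)[:, :480] if 0 else cv2.resize(w,(450,340),interpolation=2),np.zeros((340,5,3),np.uint8),cv2.resize(s,(345,340),interpolation=2)]))
E
```

```text
(no output)
```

View pics/m4.png

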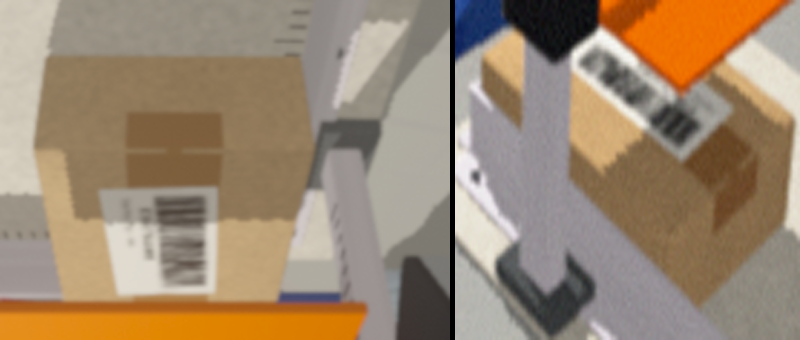

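```bash
python3 - <<'E'
from h import *
z=np.load("w3.npz");c=dict(camera_matrix=z["K"],T=z["T"])
C=np.array([.645,.264]);y=np.radians(15.7);ux=np.array([np.cos(y),np.sin(y)]);uy=np.array([-ux[1],ux[0]])
f=lambda u,v:(250+u*200/450,140+v*150/340)
for n,p,h in (("bot near",(48,57),.006),("bot back",(298,57),.006),("fence base?",(303,57),.006),("top near",(36,150),.072),("top back",(312,150),.072)):
    q=onz(c,f(*p),h)[:2]-C;print(n,q@ux,q@uy)
b=cv2.imread("pics/w3.png");print(b[165,370:395].tolist());print(b[158,370:395].tolist())
E
```

```text
bot near -0.13875091229630007 0.18615071733885521
bot back -0.0020986901985114827 0.18591158685123552
fence base? 0.0006377244621042806 0.18590679834386936
top near -0.13807702174928374 0.1887340949262602
top back -0.0028369687645875066 0.18839944042683363
[[100, 126, 143], [100, 125, 142], [100, 125, 142], [100, 125, 142], [101, 125, 142], [99, 124, 141], [97, 122, 140], [95, 120, 139], [93, 120, 139], [93, 120, 139], [92, 118, 137], [92, 116, 135], [98, 120, 136], [113, 128, 140], [126, 135, 143], [132, 135, 142], [133, 135, 141], [133, 135, 142], [133, 136, 141], [133, 136, 142], [133, 136, 141], [134, 136, 142], [135, 137, 143], [135, 137, 143], [137, 139, 145]]
[[129, 142, 148], [123, 135, 142], [114, 126, 132], [110, 121, 127], [110, 121, 127], [111, 122, 128], [111, 122, 128], [110, 121, 128], [110, 121, 127], [109, 119, 126], [108, 118, 125], [108, 119, 125], [109, 120, 125], [109, 120, 126], [114, 124, 131], [124, 132, 139], [131, 136, 143], [133, 135, 141], [133, 135, 141], [133, 135, 141], [134, 136, 142], [134, 136, 142], [134, 136, 142], [134, 137, 143], [135, 137, 143]]
```

Flush confirmed: at row 165 the carton edge passes straight into the fence with no plate strip between. Now to the pad.

move_arm(jaw=[255, 255, 255, 255, 255, 255, 255, 255, 255, 255], dp=[[0, 0, 0], [0, 0, 0], [0, 0, 0], [0, 0, 0], [0, 0, 0], [-0.06, -0.003, 0], [-0.06, -0.003, 0], [-0.06, -0.003, 0], [-0.06, -0.003, 0], [-0.06, -0.003, 0]], rotation=[[0, 0.04, 0], [0, 0.04, 0], [0, 0.04, 0], [0, 0.04, 0], [0, 0.038, 0], [0, 0, 0], [0, 0, 0], [0, 0, 0], [0, 0, 0], [0, 0, 0]])

```text
clock: 17.7
position: [0.5323, 0.3382, 0.2243]
tool_rot: [-3.139, 0.004, 1.842]
force: [1.1, 0.4, -0.4]
grip_width: 0.0003
```

```bash
python3 st.py
```

```text
t 17.7 gauge -0.08838164116606886 0.1019130079865086 z 0.22426347256861812 F [ 1.1155  0.3696 -0.436 ] w 0.0003129254198356307
q [-0.6269  0.5397 -0.0518  1.5867  0.0348  1.0203 -0.4183]
tool axes in gauge frame (cols)
 [[ 0.0027  1.     -0.0027]
 [ 1.     -0.0027 -0.0044]
 [-0.0044 -0.0027 -1.    ]]
```

move_arm(jaw=[255, 255, 255, 255], dp=[[0.0065, 0.002, 0.02], [0, 0, 0.02], [0, 0, 0.02], [0, 0, 0.006]], rotation=[[0, 0, 0], [0, 0, 0], [0, 0, 0], [0, 0, 0]])

```text
clock: 18.2
position: [0.5318, 0.3464, 0.1706]
tool_rot: [-3.138, 0.004, 1.844]
force: [-0.4, 0.2, 0.8]
grip_width: 0.0002
```

move_arm(jaw=[255, 255, 255, 255], dp=[[0, 0, 0.004], [0, 0, 0.004], [0, 0, 0.004], [0, 0, 0.004]], rotation=[[0, 0, 0], [0, 0, 0], [0, 0, 0], [0, 0, 0]])

```text
clock: 18.7
position: [0.5328, 0.3465, 0.1598]
tool_rot: [-3.141, 0.003, 1.843]
force: [-1.0, 1.1, 3.2]
grip_width: 0.0001
```

move_arm(jaw=[255, 255, 255, 255, 255, 255, 255, 255, 255, 255], dp=[[0, 0, 0.005], [0, 0, 0.005], [0, 0, 0.005], [0, 0, 0.005], [0, 0, 0.005], [0, 0, 0.005], [0, 0, 0.005], [0, 0, 0.005], [0, 0, 0.005], [0, 0, 0.005]], rotation=[[0, 0, 0], [0, 0, 0], [0, 0, 0], [0, 0, 0], [0, 0, 0], [0, 0, 0], [0, 0, 0], [0, 0, 0], [0, 0, 0], [0, 0, 0]])

```text
clock: 19.95
position: [0.5327, 0.346, 0.1193]
tool_rot: [-3.141, 0.003, 1.843]
force: [0.7, 3.4, 2.8]
grip_width: 0.0003
```

move_arm(jaw=[255, 255, 255, 255, 255, 255], dp=[[0, 0, 0.005], [0, 0, 0.005], [0, 0, 0.005], [0, 0, 0.005], [0, 0, 0.005], [0, 0, 0.003]], rotation=[[0, 0, 0], [0, 0, 0], [0, 0, 0], [0, 0, 0], [0, 0, 0], [0, 0, 0]])

```text
clock: 20.7
position: [0.5326, 0.3459, 0.0969]
tool_rot: [-3.14, 0.004, 1.843]
force: [0.6, 2.5, 3.7]
grip_width: 0.0003
```

move_arm(jaw=[255, 255, 255, 255, 255], dp=[[0, 0, 0.003], [0, 0, 0.003], [0, 0, 0.003], [0, 0, 0.003], [0, 0, 0.002]], rotation=[[0, 0, 0], [0, 0, 0], [0, 0, 0], [0, 0, 0], [0, 0, 0]])

```text
clock: 21.32
position: [0.5327, 0.3459, 0.0858]
tool_rot: [-3.14, 0.003, 1.843]
force: [-0.4, 0.6, 2.7]
grip_width: 0.0002
```

move_arm(jaw=[255, 255, 255], dp=[[0, 0, 0.0015], [0, 0, 0.0015], [0, 0, 0.001]], rotation=[[0, 0, 0], [0, 0, 0], [0, 0, 0]])

```text
clock: 21.7
position: [0.5326, 0.3459, 0.0827]
tool_rot: [-3.14, 0.003, 1.843]
force: [-0.7, 0.4, 3.2]
grip_width: -0.0001
```

move_arm(jaw=[255, 255], dp=[[0, 0, 0.001], [0, 0, 0.001]], rotation=[[0, 0, 0], [0, 0, 0]])

```text
clock: 21.95
position: [0.5327, 0.3459, 0.0813]
tool_rot: [-3.141, 0.003, 1.843]
force: [-4.6, -1.6, 16.3]
grip_width: 0.0
```

Contact (16 N) at the expected height. Let go straight up.

move_arm(jaw=[255, 255, 255, 255, 255, 255], dp=[[0, 0, -0.002], [0, 0, -0.01], [0, 0, -0.05], [0, 0, -0.07], [0, 0, -0.07], [0, 0, 0]], rotation=[[0, 0, 0], [0, 0, 0], [0, 0, 0], [0, 0, 0], [0, 0, 0], [0, 0, 0]])

```text
clock: 22.7
position: [0.5342, 0.3474, 0.2478]
tool_rot: [3.136, 0.001, 1.843]
force: [-0.3, -0.2, -0.6]
grip_width: -0.0001
```

```bash
python3 st.py|head -1;python3 - <<'E'
from h import *
s=grab_frame("scene");d=grab_frame("side")
r=lambda x,w,h:cv2.resize(x,(w,h),interpolation=2)
cv2.imwrite("pics/m5.png",np.hstack([r(s[200:365,295:515],400,300),r(d[125:260,205:385],400,300)]))
E
```

```text
t 22.7 gauge -0.08411486374357062 0.11028140592211237 z 0.24775097362553272 F [-0.2927 -0.186  -0.587 ] w -0.0001331929551817785
```

View pics/m5.png

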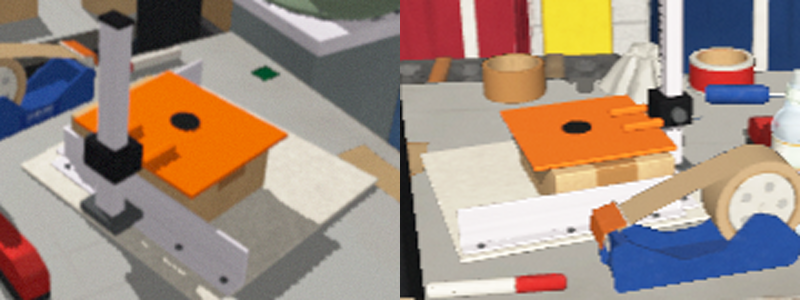

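The blade rests on the carton, the carton is still in the corner, and the arm is clear. The marker and bottle haven't moved. I'm handing in the job.

```bash
python3 -c "
from workcell import workorder; print(workorder.job_done())"
```

```text
the job is handed in; nothing more can be done
None
```

I slid the carton square into the corner with tilted two-finger pushes, first against the back fence and then against the right-hand fence. I then lowered the blade by its pad until it touched the carton, lifted the arm clear and handed the job in at about 23 s. No verdict was reported.

**Last checks**
- **Carton in the corner:** before the blade went down, the wrist view showed the carton running straight into the back fence, with no strip of plate between. The right-fence push stopped with the force rising to 11 N and the TCP about 189.5 mm from that fence; the carton is 190 mm long. I didn't measure the gap at the right fence directly.
- **Blade:** it touched at pad height 81.3 mm against an expected 81 mm, with about 16 N on the tool (limit 40 N). The final pictures show it resting on the carton.
- **Marker and bottle:** they look unmoved in the pictures; I did not measure their positions again.

**What disagreed**
- **Image measurements:** points measured in the pictures differed from the given sizes by about 3–5 mm, so I relied on contact forces for seating the carton.
- **Back-fence push:** I overshot the stop by a few millimetres, and the wrist force reached about 100 N (limit 120 N). I backed off straight away, and the later pictures showed no harm.

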